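Reset the tripped breaker behind the push-to-open flap

TASK

The power distributor on the table has lost a circuit: behind its window one of the three breakers has tripped and its black handle is down. With the fingertips only, gripping nothing, press the yellow ribbed pad fully in and let go so that the push-to-open catch springs the flap ajar by itself, pull the flap down towards you until it rests open on its stop, and push the tripped handle all the way up to on. Then swing the flap up again and press the pad until the catch holds it shut; leave the other two breakers on and do not disturb the loose tools lying about.

Things in the scene. Friction and masses are not known exactly. Their poses are not given: they have to be found in the camera images.
- distributor: grey desk-shaped power distributor, fixed: 190 (x) x 232 (y) x 141 mm high. Origin: centre of its underside; x to its back, y to its left, z up; low front faces the robot. Its top slopes up to the back at 28 deg; the flap fills the slope between two side cheeks. Behind the flap, between the cheeks, a hand recess: floor z 118, x 60 to 95 mm. Blue sockets stick out in front to x -110 (z below 60), a red inlet to y +149.
- flap_hinge (a point): middle of the flap's hinge line, which runs along the distributor's y at its x -75, z +70 mm. Shut, the flap's underside is the 28 deg plane through this line. 34 mm below that plane (square to it) lies the cover that carries the three breakers, in a row along y: handle pivots at distributor x -7, z +74, y -54, 0, +54 mm
- flap (a joint): flap hinge, rad: 0 shut and caught; grows up and over towards the robot; 0.347 ajar, resting on the plunger; 1.6 open on its stop, 30 deg past upright. Let go below 1.08 it falls back on to the plunger, above that it falls open. Flap: 138 mm from hinge line to free upper edge, 181 mm wide, 5 mm thick, 0.2 kg, black frame, clear window; nothing else holds it.
- press_pad (a point): centre of the yellow ribbed pad, 24 x 44 mm, on the flap's outer face, 112 mm from the hinge line, mid-width; moves with the flap. Shut, it sinks under about 6 N, by 7 mm to a hard stop (joint -0.063); let go after at least 6 mm, the catch pushes the flap ajar in about 0.5 s. From ajar, pressed (3 to 7 N) to that stop and let go, it stays shut. Each full press changes caught to released or back.
- flap_edge (a point): middle of the flap's free upper edge (138 mm from the hinge line, half-way through the 5 mm thickness); moves with the flap. Ajar, it stands 54 mm above the recess's floor, so a finger can come down behind it, 30 mm or more to either side of the plunger, and draw the flap over
- plunger_tip (a point): tip of the catch's white plunger, 12 mm thick, at mid-width; meets the flap's underside 112 mm from the hinge line; moves 40 mm out of a black case, square to the slope, when the catch lets go
- breaker_a_handle (a joint): black handle of breaker_a, rad: 0 = off, leaning 23 deg down the slope (towards the robot) from the slope's normal; 0.8 = on, at its stop, leaning as far up the slope. About 2 N moves it; it stays where it is left. One of the three starts tripped (0 to 0.1), the others on (about 0.79); which place in the row each breaker has varies.
- breaker_b_handle (a joint): black handle of breaker_b, rad: 0 = off, leaning 23 deg down the slope (towards the robot) from the slope's normal; 0.8 = on, at its stop, leaning as far up the slope. About 2 N moves it; it stays where it is left. One of the three starts tripped (0 to 0.1), the others on (about 0.79); which place in the row each breaker has varies.
- breaker_c_handle (a joint): black handle of breaker_c, rad: 0 = off, leaning 23 deg down the slope (towards the robot) from the slope's normal; 0.8 = on, at its stop, leaning as far up the slope. About 2 N moves it; it stays where it is left. One of the three starts tripped (0 to 0.1), the others on (about 0.79); which place in the row each breaker has varies.
- breaker_a_grip (a point): centre of the bar at the end of breaker_a's handle: 42 mm long along the distributor's y, 8 mm thick, 18 mm from the pivot; moves with the handle. The pivot lies 28 mm below the shut flap's underside, 62 mm up the slope, 4 mm below the white face (45 mm up the slope, 52 mm wide). Neighbouring handles are 54 mm apart.
- breaker_b_grip (a point): centre of the bar at the end of breaker_b's handle: 42 mm long along the distributor's y, 8 mm thick, 18 mm from the pivot; moves with the handle. The pivot lies 28 mm below the shut flap's underside, 62 mm up the slope, 4 mm below the white face (45 mm up the slope, 52 mm wide). Neighbouring handles are 54 mm apart.
- breaker_c_grip (a point): centre of the bar at the end of breaker_c's handle: 42 mm long along the distributor's y, 8 mm thick, 18 mm from the pivot; moves with the handle. The pivot lies 28 mm below the shut flap's underside, 62 mm up the slope, 4 mm below the white face (45 mm up the slope, 52 mm wide). Neighbouring handles are 54 mm apart.
- gauge_block: bystander: steel setting block 30 x 50 x 20 mm, loose, in front of the distributor; origin at the centre of its underside
- marker: bystander: black felt marker with a lime-green cap, 18 x 123 x 20 mm, loose, in front of the distributor; origin at the centre of its underside, length along its y
- tape_measure: bystander: yellow tape measure 72 x 86 x 34 mm, loose, left of the distributor; origin at the centre of its underside
- screwdriver: bystander: screwdriver with orange handle, 220 mm long along its x, 26 mm thick, loose near the table's front edge; origin at the centre of its underside

How it is judged:
By the outcome, as a careful person would: the job done as asked, in the order asked, and still so for the second after the job is handed in, with the robot touching nothing.
It also fails if it takes over 72 s, if anything falls off the work surface, if the arm or the gripper's body presses on something with over 40 N, if the wrist force passes 120 N, or if a joint passes its speed limit or range.

ROBOT

A 6-joint arm with a two-finger parallel gripper is mounted at the origin on a cart in front of the work surface, level with it; the furniture and walls round the work are solid. World frame = base frame: x ahead of the robot, y to its left, z up, the work surface at z = 0. Lengths are in mm, angles in rad, forces in N, time in s.
With the tool pointing down it reaches from about 400 to 925 mm from the base axis. Payload 12.5 kg.
Tool frame: the origin (TCP) lies midway between the tips of the shut fingers; the grasp point (between the pads) lies 19 mm behind it; z points along the fingers, y is the line along which they close (so a half turn about z gives the same grasp; the last joint's range is limited). The gripper opens to 95 mm and grips with 3 to 60 N. Pads are 20 mm wide; open, the fingers measure 119 mm over their backs; the gripper's body (75 mm by 180 mm) begins 59 mm behind the grasp point.
Start: joints at [-1.217, 0.491, 1.559, -0, 1.092, -0.106], TCP at [277.38, -560.096, 214.661] pointing down, gripper open.
Joint ranges: [-3.1, 3.1], [-0.84, 2.19], [0.05, 2.79], [-1.13, 4.28], [0.06, 2.93], [-2.69, 2.69]. Speed limits (rad/s): [2.22, 2.22, 2.79, 3.14, 3.14, 3.14].

INTERFACE

Orientations are given as [roll, pitch, yaw] about the fixed x, y, z axes, in that order (R = Rz(yaw) Ry(pitch) Rx(roll)).
In Python, from cell import state, read_camera, camera_info, env gives the robot as it stands.
- The arm moves only by the tool move_arm, never from a script. Its argument "commands" is a list of rows, each a list of 3 entries, a list of its own where there are three numbers: the shift along the world's x, y, z in cm, then the turn, a rotation vector about the world's x, y, z in degrees, then the opening, from 0 (shut) to 1 (fully open). A call has 1 to 10 rows; each row shifts and turns the commanded pose from where the row before left it; what a row does not reach is not made up. A row lasts 1/10 s, in which the tool goes at most 50 mm and 8.59 degrees, less where a joint would pass 70% of its speed; a pose out of reach is approached as far as the arm can. A call with a gripper value outside its range is refused whole. The fingers move at their own pace and stop on an object; the grip force is fixed at half the most. Time passes only in rows, so rows that do not move let the fingers close. It gives the time, the measured TCP pose, the force, the opening and the grip force at its end, in the units of the state.
- state(): the state, without advancing time (a new reading comes with each control period).
- read_camera(name): name is "scene" or "top"; returns the picture (384x512x3 uint8, blue, green, red); there is no depth.
- camera_info(name): a dict with "K" (3x3 intrinsics, pixels), "cam_to_world" (4x4, takes a point from camera to world coordinates). Camera axes: x right, y down, z forward; pixel columns grow to the right and rows downward; lengths in mm; the calibration is good to about 2 mm. A picture is of the moment at which its call begins. camera_info takes no time and is no camera call.
- env.job_done(): hands the job in; it is judged then, once.
The state is a dict: "t": time; "joints": joint angles; "qvel": joint speeds; "tau": joint torques, N m; "eef_pos": TCP position; "tcp_rot": TCP orientation; "ft_force": force on the tool from outside, world axes, zero at the start; "moment": the same for the moment, N m; "opening": opening from 0.0 (shut) to 1.0 (fully open); "grip_force": force on a finger pad.
Only numpy, scipy, OpenCV 4.12 (cv2) and the standard library are available. Lean on these libraries where they do the work, as an engineer would, in place of code of your own. Each camera call takes 0.05 s, during which the arm holds its last target. There are 200 camera calls.

## Working session

There is one attempt and no reset: what is moved stays moved. The work goes in short steps, Python scripts to look and compute and a tool call to move; the robot and the scene stay as the last step left them, time stands still between calls to the robot, and variables do not carry over. Pictures are saved under pics/ and viewed, at most 10 in all, crops included, and the job is handed in when it is done.

Besides the shell and the picture viewer there is one more tool, called after "Request:" as a command line: name --argument value ..., lists and objects as JSON in quotes. move_arm: Moves the arm, as the interface text tells. Its arguments: {"type":"object","properties":{"commands":{"type":"array"}},"required":["commands"]}

```bash
mkdir -p pics; ls; python3 - <<'E'
from cell import *
import cv2
for n in("scene","top"):
    cv2.imwrite(f"pics/{n}0.png",read_camera(n)); c=camera_info(n); print(n,c["K"],c["cam_to_world"])
s=state(); print(s)
E
```

```text
pics
scene [[470.56637913   0.         254.83638308]
 [  0.         470.56637913 189.86386303]
 [  0.           0.           1.        ]] [[ 4.61661888e-01 -4.39165728e-01  7.70715100e-01 -3.17082188e+02]
 [-8.87046158e-01 -2.32645617e-01  3.98779552e-01 -3.16649922e+02]
 [ 4.17317739e-03 -8.67761189e-01 -4.96963886e-01  6.50057510e+02]
 [ 0.00000000e+00  0.00000000e+00  0.00000000e+00  1.00000000e+00]]
top [[431.5983489    0.         247.95526294]
 [  0.         431.5983489  196.40058152]
 [  0.           0.           1.        ]] [[ 4.62661110e-03 -9.99427297e-01  3.35212242e-02  4.75123797e+02]
 [-9.99898480e-01 -4.17182132e-03  1.36244816e-02  1.28220672e+02]
 [-1.34768342e-02 -3.35808563e-02 -9.99345136e-01  1.14253832e+03]
 [ 0.00000000e+00  0.00000000e+00  0.00000000e+00  1.00000000e+00]]
{'t': 0.1, 'joints': array([-1.21661401e+00,  4.91484593e-01,  1.55940837e+00, -1.11858375e-05,
        1.09171545e+00, -1.05600214e-01]), 'qvel': array([-0.0007997 , -0.00117367, -0.00093552,  0.00105432, -0.0010483 ,
       -0.00012811]), 'tau': array([ 1.76453545e-03, -6.13622904e+01, -2.58606470e+01,  6.93709427e-02,
        4.70163755e-02, -6.29540136e-05]), 'eef_pos': array([ 277.28358247, -559.86797179,  214.12247449]), 'tcp_rot': array([-3.14058151e+00, -9.71987391e-05,  4.59787644e-01]), 'ft_force': array([-0.52267909, -0.24619135,  1.01714254]), 'moment': array([-0.03108045, -0.02630815, -0.05513258]), 'grip_force': 0.0, 'opening': 0.9990701981295744}
```

View pics/scene0.png

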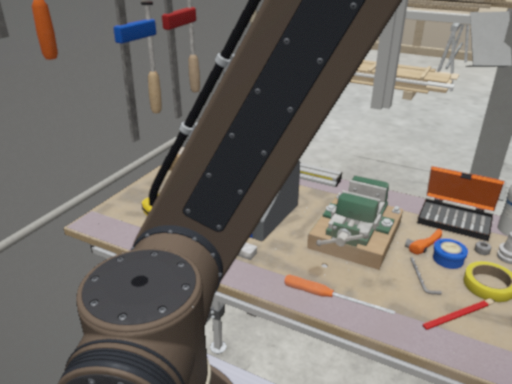

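View pics/top0.png

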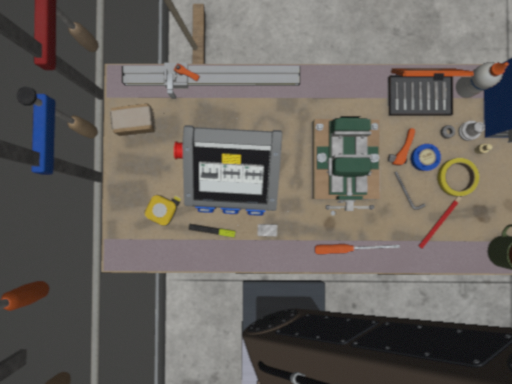

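The scene view is blocked by the arm. The top view shows the distributor near (232,168), its yellow pad near (231,159), with its front facing down the image. Marker is at (212,230), block at (267,230), tape at (161,210) and screwdriver at (355,248).

```bash
python3 - <<'E'
import cv2
im=cv2.imread("pics/top0.png")[115:250,140:300]
cv2.imwrite("pics/topcrop.png",cv2.resize(im,None,fx=4.4,fy=4.4,interpolation=cv2.INTER_CUBIC))
E
```

```text
(no output)
```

View pics/topcrop.png

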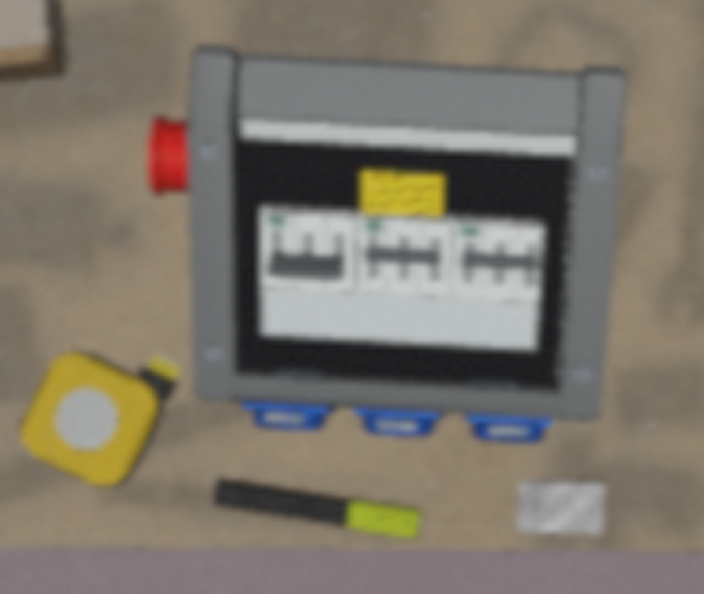

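The crop shows the leftmost breaker (crop (305,265)) has its bar lower down the slope than the other two, so the tripped one is at y +54. The pad is at (402,193).

```bash
cat > h.py <<'E'
import numpy as np, cv2
from cell import *
def ray(n,uv,z):
    c=camera_info(n);T=np.array(c["cam_to_world"]);d=T[:3,:3]@np.linalg.inv(c["K"])@[uv[0],uv[1],1]
    return T[:3,3]+d*(z-T[2,3])/d[2]
def proj(n,P):
    c=camera_info(n);T=np.linalg.inv(c["cam_to_world"]);p=np.array(c["K"])@(T[:3,:3]@np.array(P)+T[:3,3]);return p[:2]/p[2]
E
python3 - <<'E'
from h import *
im=cv2.imread("pics/top0.png");hsv=cv2.cvtColor(im,cv2.COLOR_BGR2HSV)
def blobs(m,a0,roi):
    k=np.zeros_like(m);x0,y0,x1,y1=roi;k[y0:y1,x0:x1]=m[y0:y1,x0:x1]
    n,l,s,c=cv2.connectedComponentsWithStats(k)
    return [(c[i],s[i],l==i) for i in range(1,n) if s[i][4]>=a0]
y=blobs(cv2.inRange(hsv,(22,120,110),(34,255,255)),20,(210,145,250,170))
for c,s,_ in y: print("pad",c,s,ray("top",c,129))
b=blobs(cv2.inRange(hsv,(100,120,60),(130,255,255)),10,(185,195,275,220))
P=[ray("top",c,35) for c,_,_ in b]
for p in P: print("blue",p)
r=blobs(cv2.inRange(hsv,(0,150,80),(8,255,255)),10,(165,135,190,165))
for c,s,_ in r: print("red",ray("top",c,60))
g=im.max(2); m=(g<60).astype(np.uint8)*255
bl=max(blobs(m,300,(185,130,280,210)),key=lambda t:t[1][4])
h=cv2.convexHull(np.argwhere(bl[2])[:,::-1].astype(np.int32))
q=cv2.approxPolyDP(h,4,True)[:,0]; print(q)
# subpixel edges: for each column top transition, bottom
gf=g.astype(float)
def cross(v,up): # last/first crossing level 60 
    i=np.argmax(v<60); return i-1+(v[i-1]-60)/(v[i-1]-v[i])
cols=np.arange(200,265); 
top=[140+cross(gf[140:165,c],0) for c in cols]
bot=[215-0-cross(gf[215:185:-1,c],0) for c in cols]
rows=np.arange(152,195)
L=[180+cross(gf[r,180:205],0) for r in rows]; R=[285-cross(gf[r,285:255:-1],0) for r in rows]
def fit(x,y):
    x=np.array(x);y=np.array(y)
    for _ in range(5):
        p=np.polyfit(x,y,1);e=abs(np.polyval(p,x)-y);k=e<max(.5,1.5*np.median(e));x,y=x[k],y[k]
    return p,len(x)
t,b_,l,rr=fit(cols,top),fit(cols,bot),fit(rows,L),fit(rows,R);print(t,b_,l,rr)
def X(h,v): 
    y=(h[0]*v[1]+h[1])/(1-h[0]*v[0]);return np.polyval(v,y),y
C=[ray("top",X(hh[0],vv[0]),z) for hh,z in((t,139.2),(b_,74)) for vv in (l,rr)]
print(np.round(C,1)); C=np.array(C)
for a,b2 in((0,1),(2,3)): d=C[a]-C[b2];print("w",np.hypot(d[0],d[1]),"yaw",np.degrees(np.arctan2(-d[0],d[1])))
print("len",np.linalg.norm((C[0]+C[1]-C[2]-C[3])[:2]/2), "yaw side",[np.degrees(np.arctan2((C[i]-C[i+2])[1],(C[i]-C[i+2])[0])) for i in(0,1)])
d=P[0]-P[-1];print("blue yaw",[np.degrees(np.arctan2(-(P[i]-P[j])[0],(P[i]-P[j])[1])) for i in range(len(P)) for j in range(i)])
E
```

```text
pad [231.04278075 158.47593583] [222 154  19  10 187] [598.43365837 182.3370233  129.        ]
blue [481.958474   251.74456107  35.        ]
blue [478.92446846 188.88130368  35.        ]
blue [475.06323649 124.79613623  35.        ]
red [627.83328396 321.13166351  60.        ]
[[269 152]
 [266 202]
 [194 198]
 [193 146]]
(array([5.32986057e-02, 1.36629626e+02]), 65) (array([5.14161066e-02, 1.89122587e+02]), 47) (array([1.52734523e-02, 1.90465146e+02]), 43) (array([-6.26645483e-02,  2.78544195e+02]), 43)
[[624.1 271.7 139.2]
 [615.   93.1 139.2]
 [503.8 277.9  74. ]
 [495.3  98.5  74. ]]
w 178.81842640357837 yaw -2.9076241778757854
w 179.60247077049902 yaw -2.694472914842663
len 120.15199625243955 yaw side [np.float64(-2.9403546804188405), np.float64(-2.5662117072250936)]
blue yaw [np.float64(177.2368449940573), np.float64(176.89101939236318), np.float64(176.55200764079956)]
```

Yaw ≈ -2.85°, origin ≈ (576,184): flap width 179–180 mm (181 given) and length 120 mm (122 given) agree, as does the pad. The tripped breaker is at local y +54. Next I shut the fingers and move over.

Request:
move_arm --commands '[[[0,0,4.5],[0,0,0],0],[[0,0,4.5],[0,0,0],0],[[1.7,4.6,0],[0,0,-7.3],0],[[1.7,4.6,0],[0,0,-7.3],0],[[1.7,4.6,0],[0,0,-7.3],0],[[1.7,4.6,0],[0,0,-7.3],0],[[1.7,4.6,0],[0,0,0],0],[[1.7,4.6,0],[0,0,0],0],[[1.7,4.6,0],[0,0,0],0],[[1.7,4.6,0],[0,0,0],0]]'

```text
t: 1.1
eef_pos: [413.5, -190.2, 304.6]
tcp_rot: [3.142, -0.0, -0.05]
ft_force: [0.7, -1.0, 0.7]
opening: 0.216
grip_force: 0.0
```

Request:
move_arm --commands '[[[1.8,4.2,0],[0,0,0],0],[[1.8,4.2,0],[0,0,0],0],[[1.8,4.2,0],[0,0,0],0],[[1.8,4.2,0],[0,0,0],0],[[1.8,4.2,0],[0,0,0],0],[[1.8,4.2,0],[-0.4,-7,0],0],[[1.8,4.2,-1],[-0.3,-7,0],0],[[1.8,4.2,-3],[-0.4,-7,0],0],[[1.6,3.8,-4],[-0.3,-7,0],0],[[0,0,-4],[0,0,0],0]]'

```text
t: 2.1
eef_pos: [568.1, 172.8, 195.0]
tcp_rot: [3.14, -0.482, -0.047]
ft_force: [0.1, 0.2, 0.1]
opening: 0.001
grip_force: 0.0
```

```bash
python3 - <<'E'
from h import *
a=read_camera("scene");cv2.imwrite("pics/s1.png",cv2.resize(a[60:330,60:400],None,fx=2.2,fy=2.2,interpolation=cv2.INTER_CUBIC))
E
```

```text
(no output)
```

View pics/s1.png

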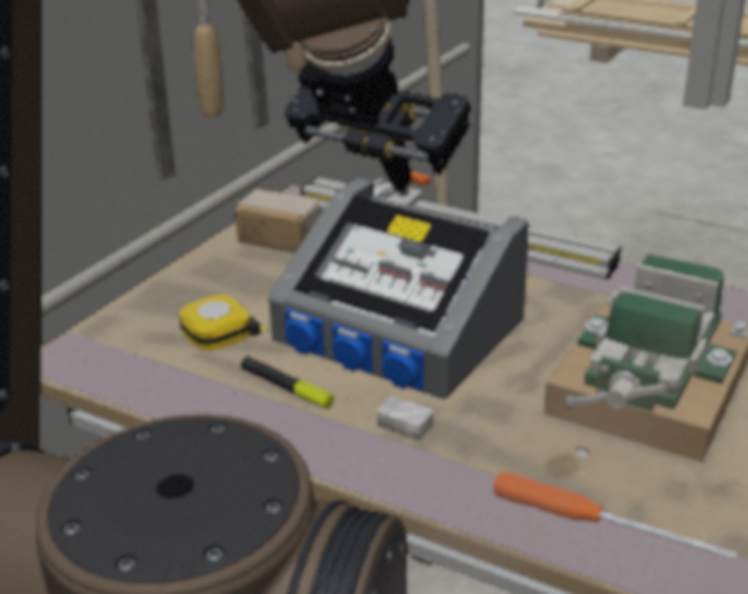

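Clear scene view: pad at crop (408,228), fingertip above it at (403,185), nothing disturbed. I triangulate the pad.

```bash
python3 - <<'E'
from h import *
a=read_camera("scene");hsv=cv2.cvtColor(a,cv2.COLOR_BGR2HSV)
m=cv2.inRange(hsv,(22,150,110),(34,255,255));k=np.zeros_like(m);k[145:175,225:265]=m[145:175,225:265]
u=np.argwhere(k)[:,::-1].mean(0);print(u,(k>0).sum())
v=np.array([231.04,158.48])
def Pm(n):
    c=camera_info(n);return np.array(c["K"])@np.linalg.inv(c["cam_to_world"])[:3]
X=cv2.triangulatePoints(Pm("scene"),Pm("top"),u.reshape(2,1),v.reshape(2,1));X=(X[:3]/X[3]).ravel()
print(X,proj("scene",X)-u,proj("top",X)-v)
for z in(126,130): print(ray("scene",u,z),ray("top",v,z))
E
```

```text
[245.67549669 163.28476821] 151
[598.32971281 182.60115199 128.6802268 ] [ 0.0935154  -0.00185506] [-0.10224885  0.05597104]
[602.91747241 185.3679976  126.        ] [598.78898119 182.50372715 126.        ]
[595.89534493 181.53622028 130.        ] [598.30236821 182.29012751 130.        ]
```

Request:
move_arm --commands '[[[0.5,0,-1],[0,0,0],0],[[0.5,0.2,-2],[0,0,0],0],[[0,0,0],[0,0,0],0]]'

```text
t: 2.5
eef_pos: [579.9, 170.1, 165.6]
tcp_rot: [3.137, -0.477, -0.053]
ft_force: [0.2, -0.2, 0.0]
opening: 0.003
grip_force: 0.0
```

Request:
move_arm --commands '[[[0.4,0.6,0],[0,0,0],0],[[0.5,0.7,-1.4],[0,0,0],0],[[0.5,0,-1.4],[0,0,0],0],[[0,0,0],[0,0,0],0]]'

```text
t: 2.9
eef_pos: [593.6, 183.9, 138.0]
tcp_rot: [3.137, -0.478, -0.052]
ft_force: [-0.3, -0.6, 0.1]
opening: 0.002
grip_force: 0.0
```

Request:
move_arm --commands '[[[0.19,0,-0.35],[0,0,0],0],[[0.19,0,-0.35],[0,0,0],0],[[0.14,0,-0.27],[0,0,0],0],[[0.1,0,-0.18],[0,0,0],0],[[0,0,0],[0,0,0],0]]'

```text
t: 3.4
eef_pos: [599.7, 183.9, 126.8]
tcp_rot: [3.138, -0.479, -0.051]
ft_force: [-0.1, -2.0, 5.5]
opening: 0.002
grip_force: 2.4
```

Request:
move_arm --commands '[[[0.1,0,-0.18],[0,0,0],0],[[0.1,0,-0.18],[0,0,0],0],[[0,0,0],[0,0,0],0]]'

```text
t: 3.7
eef_pos: [601.6, 183.8, 123.3]
tcp_rot: [3.138, -0.479, -0.051]
ft_force: [-1.2, -2.1, 6.1]
opening: 0.003
grip_force: 2.7
```

Request:
move_arm --commands '[[[0.1,0,-0.18],[0,0,0],0],[[0.05,0,-0.09],[0,0,0],0],[[0,0,0],[0,0,0],0]]'

```text
t: 4.0
eef_pos: [602.4, 183.8, 122.0]
tcp_rot: [3.137, -0.48, -0.051]
ft_force: [-13.1, -2.8, 24.2]
opening: 0.002
grip_force: 13.9
```

Request:
move_arm --commands '[[[-2.3,0,4.3],[0,0,0],0],[[-2.3,0,4.3],[0,0,0],0],[[0,0,4],[0.3,7,0],0],[[0,1,0],[0.4,7,0],0],[[0,1.5,0],[0.3,7,0],0],[[0,1.5,0],[0.4,6.5,0],0],[[0,0,0],[0,0,0],0],[[0,0,0],[0,0,0],0]]'

```text
t: 4.8
eef_pos: [557.5, 222.4, 239.3]
tcp_rot: [3.131, -0.016, -0.053]
ft_force: [0.2, -0.0, -0.6]
opening: 0.005
grip_force: 0.0
```

```bash
python3 - <<'E'
from h import *
print(state()["eef_pos"],state()["tcp_rot"])
a=read_camera("scene");b=read_camera("top")
f=lambda i:cv2.resize(i,(400,400),interpolation=cv2.INTER_CUBIC)
cv2.imwrite("pics/s2.png",np.hstack([f(a[100:260,150:310]),f(b[110:230,170:290])]))
E
```

```text
[557.47161181 222.3709776  239.26619471] [ 3.1313312  -0.01606503 -0.05299538]
```

View pics/s2.png

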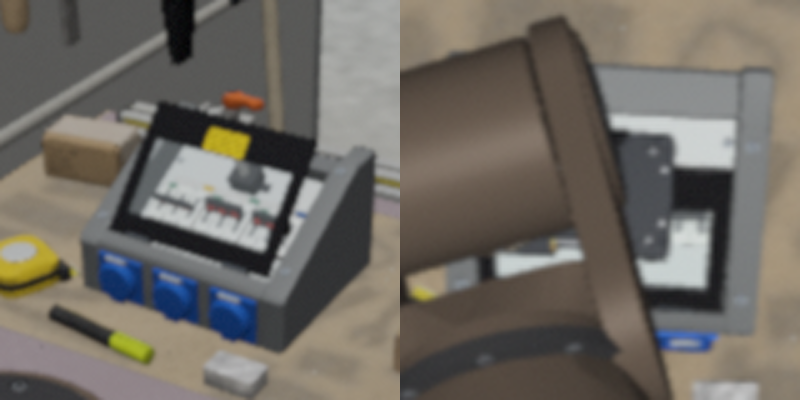

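The flap is ajar (left half: gap under the upper edge, pad at (227,143)). The finger now goes down behind the edge.

Request:
move_arm --commands '[[[3.2,0.5,0],[0,0.9,0],0],[[3.2,0.5,0],[0,0,0],0],[[0,0,0],[0,0,0],0],[[0,0,-4.4],[0,0,0],0],[[0,0,-4.4],[0,0,0],0],[[0,0,0],[0,0,0],0]]'

```text
t: 5.5
eef_pos: [618.2, 231.5, 147.1]
tcp_rot: [3.128, 0.008, -0.053]
ft_force: [-0.5, 0.1, -0.8]
opening: 0.002
grip_force: 0.0
```

Request:
move_arm --commands '[[[-1,0.05,0],[0,0,0],0],[[-1,0.05,0],[0,0,0],0],[[-1,0.05,0],[0,0,0],0],[[-1,0.05,0.2],[0,0,0],0]]'

```text
t: 5.9
eef_pos: [580.8, 234.7, 155.7]
tcp_rot: [3.132, -0.002, -0.053]
ft_force: [1.8, -0.0, 1.1]
opening: 0.005
grip_force: 0.7
```

Request:
move_arm --commands '[[[-1.5,0.07,0.2],[0,0,0],0],[[-1.5,0.07,0.2],[0,0,0],0],[[-1.5,0.07,0.2],[0,0,0],0],[[-1.5,0.07,0.2],[0,0,0],0],[[-1.5,0.07,0.2],[0,0,0],0],[[-1.5,0.07,0],[0,0,0],0],[[-1,0.05,0],[0,0,0],0],[[0,0,0],[0,0,0],0],[[0,0,0],[0,0,0],0],[[0,0,0],[0,0,0],0]]'

```text
t: 6.9
eef_pos: [481.9, 239.3, 164.1]
tcp_rot: [3.131, -0.0, -0.053]
ft_force: [-0.1, -0.7, 0.3]
opening: 0.004
grip_force: 0.0
```

```bash
python3 - <<'E'
from h import *
s=state();print(s["eef_pos"],s["tcp_rot"],s["ft_force"])
a=read_camera("scene")
cv2.imwrite("pics/s3.png",cv2.resize(a[80:260,120:320],None,fx=3,fy=3,interpolation=cv2.INTER_CUBIC))
E
```

```text
[481.94441121 239.26398553 164.05515482] [ 3.13110060e+00 -1.49232942e-04 -5.33091883e-02] [-0.0834468  -0.65058643  0.29524844]
```

View pics/s3.png

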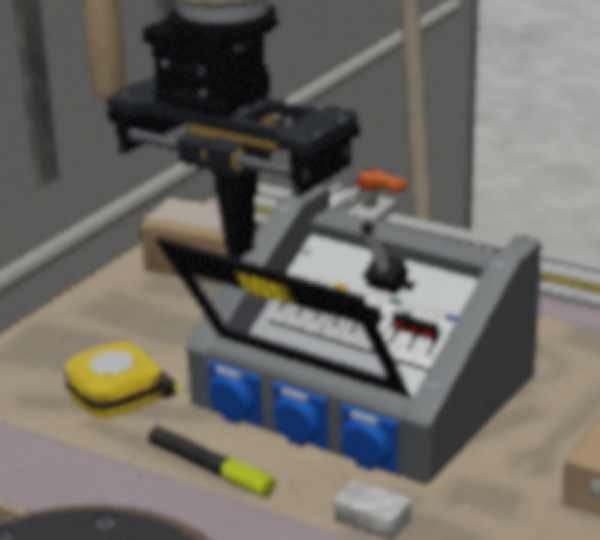

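The flap rests open (edge from (165,245) to (380,318)), and the finger is inside at (238,240). Breaker handles are exposed and the tools lie undisturbed. Next I descend in front of the left handle.

Request:
move_arm --commands '[[[2.8,0,0],[0,0,0],0],[[2.8,0.1,0],[0,0,0],0],[[0,0,0],[0,0,0],0],[[0,0,-3],[0,0,0],0],[[0,0,-3],[0,0,0],0],[[0,0,-1.7],[0,0,0],0],[[0,0,-1],[0,0,0],0],[[0,0,0],[0,0,0],0]]'

```text
t: 7.75
eef_pos: [536.8, 240.0, 75.9]
tcp_rot: [3.13, 0.002, -0.053]
ft_force: [0.0, 0.2, -0.4]
opening: 0.006
grip_force: 0.0
```

Request:
move_arm --commands '[[[0.5,0,0.15],[0,0,0],0],[[0.5,0,0.2],[0,0,0],0],[[0.4,0,0.2],[0,0,0],0],[[0.3,0,0.15],[0,0,0],0],[[0,0,0],[0,0,0],0]]'

```text
t: 8.25
eef_pos: [554.3, 240.2, 85.1]
tcp_rot: [3.131, 0.001, -0.053]
ft_force: [-5.7, -0.5, 5.1]
opening: 0.003
grip_force: 3.1
```

Request:
move_arm --commands '[[[0.2,0,0],[0,0,0],0],[[0.15,0,0],[0,0,0],0],[[0,0,0],[0,0,0],0]]'

```text
t: 8.55
eef_pos: [554.8, 240.1, 85.0]
tcp_rot: [3.13, 0.007, -0.053]
ft_force: [-20.0, 0.1, 13.4]
opening: 0.003
grip_force: 10.5
```

Request:
move_arm --commands '[[[-0.8,0,0],[0,0,0],0],[[-0.8,0,0],[0,0,0],0],[[0,0,4],[0,0,0],0],[[0,0,5],[0,0,0],0],[[0,0,5],[0,0,0],0],[[0,0,4],[0,0,0],0],[[0,0,0],[0,0,0],0]]'

```text
t: 9.25
eef_pos: [543.8, 240.8, 270.3]
tcp_rot: [3.135, -0.01, -0.053]
ft_force: [0.7, -0.4, 0.1]
opening: 0.006
grip_force: 0.0
```

```bash
python3 - <<'E'
from h import *
a=read_camera("scene")
c=proj("scene",[560,190,95]).astype(int);print(c)
cv2.imwrite("pics/s4.png",cv2.resize(a[c[1]-45:c[1]+45,c[0]-60:c[0]+60],None,fx=6,fy=6,interpolation=cv2.INTER_CUBIC))
E
```

```text
[235 181]
```

View pics/s4.png

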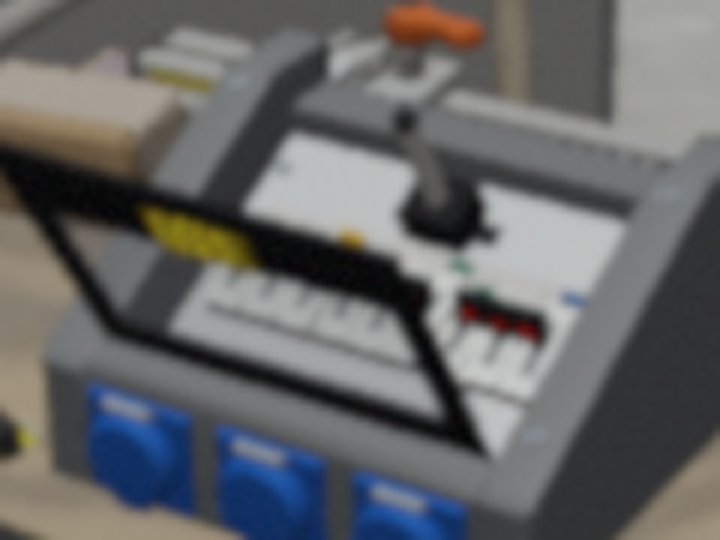

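The left handle is hidden behind the flap frame here; the right one shows red at (500,320), and the flap is still open. I withdraw in front of the flap and check from the top camera.

Request:
move_arm --commands '[[[-4,0,0],[0,0,0],0],[[-4,0,0],[0,0,0],0],[[-4,0,0],[0,0,0],0],[[-3,0,0],[0,0,0],0],[[0,0,-4],[0,0,0],0],[[0,0,-4],[0,0,0],0],[[0,0,-3],[0,0,0],0],[[0,0,0],[0,0,0],0]]'

```text
t: 10.1
eef_pos: [389.9, 239.3, 150.4]
tcp_rot: [3.128, 0.007, -0.053]
ft_force: [-0.3, 0.8, 0.1]
opening: 0.003
grip_force: 0.0
```

```bash
python3 - <<'E'
from h import *
s=state();print(s["eef_pos"],s["ft_force"])
a=read_camera("top")
cv2.imwrite("pics/t5.png",cv2.resize(a[120:220,170:290],None,fx=6,fy=6,interpolation=cv2.INTER_CUBIC))
g=a.max(2).astype(float)
# dark bar position along slope in the column band of each breaker, projected for angles 0 and 0.8
def W(lx,ly,z): return [576.7+.9988*lx+.0497*ly,184.2-.0497*lx+.9988*ly,z]
for ly in(54,0,-54):
    on=proj("top",W(-8.6,ly,91.9));off=proj("top",W(-21,ly,85.3))
    u=int(round(on[0]));r0=int(on[1])-8
    prof=a[r0:r0+22,u-5:u+6].max(2).mean(1)
    print(ly,on.round(1),off.round(1),r0,prof.round().astype(int))
E
```

```text
[389.92373262 239.28131993 150.4462384 ] [-0.32695109  0.79143693  0.12426941]
54 [208.8 171.5] [208.8 176.8] 163 [156 187 201 204 202 190 167 107  59  74 128 175 187 190 199 207 206 199
 196 196 196 196]
0 [230.8 172.7] [230.7 178. ] 164 [110 137 174 197 200 189 171 124  69  65 114 171 186 189 198 207 208 203
 196 195 196 196]
-54 [252.9 173.9] [252.6 179.1] 165 [156 173 196 204 204 193 180 144  83  63 100 154 177 185 196 207 210 204
 191 194 196 196]
```

View pics/t5.png

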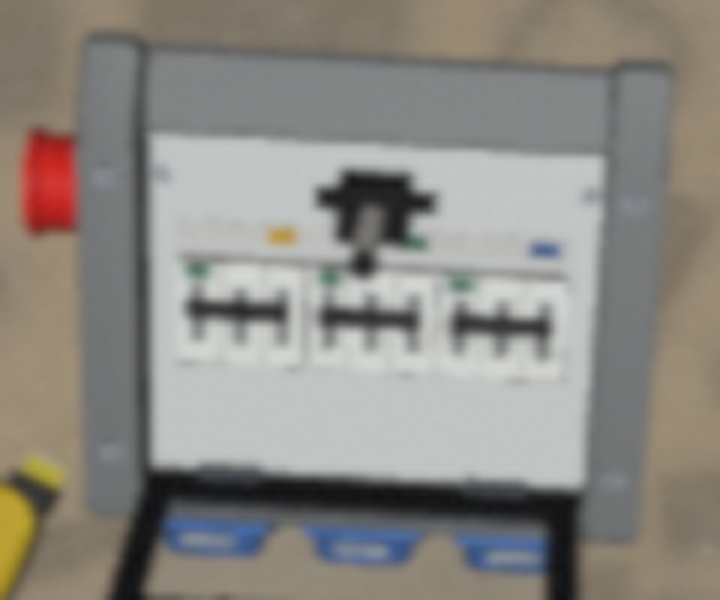

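All three bars now sit alike at the on position (rows 310, 318, 325, parallel to the row line, matching the on projection). Next I swing the flap back up.

Request:
move_arm --commands '[[[2,-0.1,0.2],[0,0,0],0],[[2,-0.1,0.2],[0,0,0],0],[[2,-0.1,0.2],[0,0,0],0],[[1.5,-0.1,0.2],[0,0,0],0],[[1,-0.05,0],[0,0,0],0],[[1,-0.05,0],[0,0,0],0],[[0.8,0,0],[0,0,0],0],[[0.8,0,0],[0,0,0],0],[[0,0,0],[0,0,0],0]]'

```text
t: 11.05
eef_pos: [503.7, 235.3, 161.9]
tcp_rot: [3.131, -0.0, -0.053]
ft_force: [-0.2, 0.5, -0.2]
opening: 0.004
grip_force: 0.0
```

Request:
move_arm --commands '[[[0,-1,1],[-0.4,-7.6,0],0],[[0,-1,1],[-0.4,-7.6,0],0],[[0,-1,1],[-0.4,-7.6,0],0],[[0,-1,1],[-0.4,-7.6,0],0],[[0,-1,1],[-0.4,-7.6,0],0],[[1.6,0,-1],[0,0,0],0],[[1.6,0,-1],[0,0,0],0],[[1.1,0,-1],[0,0,0],0],[[0,0,0],[0,0,0],0]]'

```text
t: 11.95
eef_pos: [553.5, 180.5, 192.1]
tcp_rot: [3.132, -0.591, -0.049]
ft_force: [-0.6, 0.5, -1.0]
opening: 0.004
grip_force: 0.0
```

```bash
python3 - <<'E'
from h import *
s=state();print(s["eef_pos"],s["tcp_rot"],s["ft_force"])
a=read_camera("scene")
cv2.imwrite("pics/s6.png",cv2.resize(a[90:250,130:320],None,fx=4,fy=3.7,interpolation=cv2.INTER_CUBIC))
E
```

```text
[553.49039323 180.51604632 192.10604263] [ 3.1319252  -0.5911989  -0.04924531] [-0.59754404  0.54653847 -1.04955103]
```

View pics/s6.png

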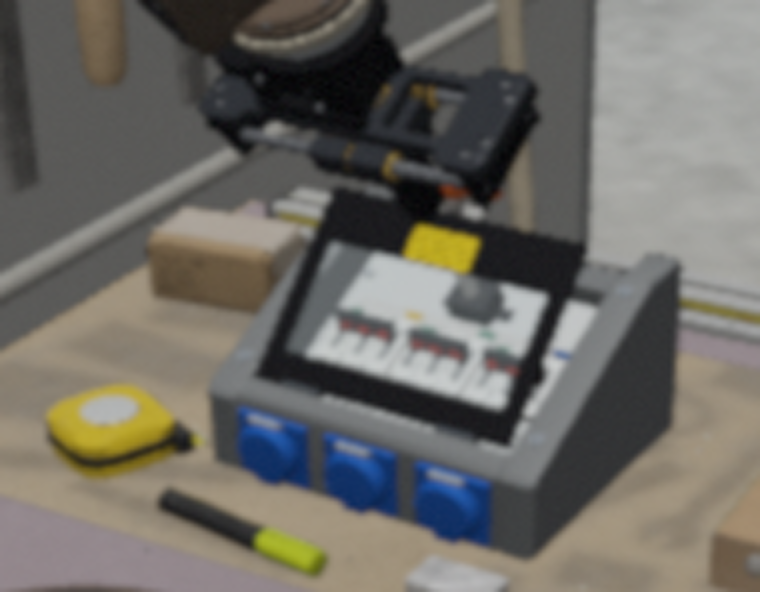

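The flap is back ajar on the plunger and all three handles show red (on). The tip is above the pad at (445,245). I approach and follow the arc.

Request:
move_arm --commands '[[[0.6,0.2,-1.5],[0,0,0],0],[[0.6,0.2,-1.4],[0,0,0],0],[[0.6,0,-0.5],[0,0,0],0],[[0.35,0,-0.3],[0,0.8,0],0],[[0.35,0,-0.3],[0,0.7,0],0],[[0.35,0,-0.35],[0,0.8,0],0],[[0.35,0,-0.35],[0,0.7,0],0],[[0,0,0],[0,0,0],0]]'

```text
t: 12.8
eef_pos: [589.5, 181.9, 154.5]
tcp_rot: [3.134, -0.522, -0.044]
ft_force: [-3.1, -0.9, 0.6]
opening: 0.006
grip_force: 1.1
```

Request:
move_arm --commands '[[[-0.1,0.1,-0.5],[0,0,0],0],[[0,0.1,-0.5],[0,0,0],0],[[0,0,-0.4],[0,0,0],0],[[0,0,0],[0,0,0],0]]'

```text
t: 13.2
eef_pos: [588.6, 184.5, 141.3]
tcp_rot: [3.135, -0.524, -0.044]
ft_force: [0.1, 1.5, 3.5]
opening: 0.002
grip_force: 1.5
```

Request:
move_arm --commands '[[[0.3,0,-0.42],[0,0.7,0],0],[[0.3,0,-0.42],[0,0.7,0],0],[[0.3,0,-0.42],[0,0.7,0],0],[[0.2,0,-0.3],[0,0,0],0],[[0.1,0,-0.2],[0,0,0],0],[[0,0,0],[0,0,0],0]]'

```text
t: 13.8
eef_pos: [600.3, 184.1, 123.6]
tcp_rot: [3.133, -0.487, -0.043]
ft_force: [-1.7, -3.0, 4.4]
opening: 0.002
grip_force: 2.7
```

Request:
move_arm --commands '[[[0.1,0,-0.2],[0,0,0],0],[[0.1,0,-0.15],[0,0,0],0],[[0,0,0],[0,0,0],0]]'

```text
t: 14.1
eef_pos: [601.4, 184.0, 121.6]
tcp_rot: [3.132, -0.488, -0.043]
ft_force: [-15.8, -2.9, 23.5]
opening: 0.006
grip_force: 14.0
```

Hard stop reached with the same force and position as before. I release and back away clear.

Request:
move_arm --commands '[[[-0.5,0,0.9],[0,0,0],0],[[-1,0,1.8],[0,0,0],0],[[-2,0,4],[0,0,0],0],[[-2,0,4],[0,0,0],0],[[-4,0,2],[0,0,0],0],[[-4,0,2],[0,0,0],0],[[0,0,0],[0,0,0],0],[[0,0,0],[0,0,0],0]]'

```text
t: 14.9
eef_pos: [467.1, 184.4, 267.9]
tcp_rot: [3.133, -0.488, -0.043]
ft_force: [0.5, -0.1, -0.3]
opening: 0.003
grip_force: 0.0
```

```bash
python3 - <<'E'
from h import *
s=state();print(s["eef_pos"],s["ft_force"])
a=read_camera("scene");b=read_camera("top")
f=lambda i:cv2.resize(i,(400,400),interpolation=cv2.INTER_CUBIC)
cv2.imwrite("pics/s7.png",np.hstack([f(a[100:290,130:320]),f(b[120:250,150:280])]))
hsv=cv2.cvtColor(a,cv2.COLOR_BGR2HSV)
m=cv2.inRange(hsv,(22,150,110),(34,255,255));k=np.zeros_like(m);k[130:185,215:275]=m[130:185,215:275]
print(np.argwhere(k)[:,::-1].mean(0))
E
```

```text
[467.07587543 184.3743794  267.93509132] [ 0.53588608 -0.08937181 -0.31010002]
[245.66225166 163.21854305]
```

View pics/s7.png

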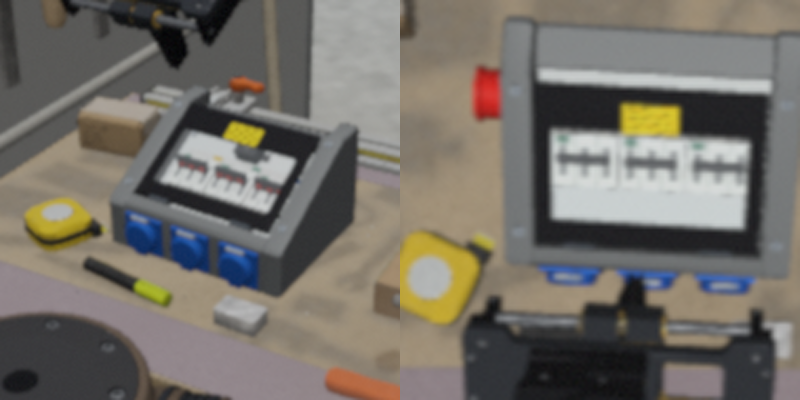

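The flap is shut: the pad is back at its original pixel (245.7,163.2). All three handles are on and the tools are in place, so I hand it in.

```bash
python3 -c "
from cell import env
print(env.job_done())"
```

```text
the job is handed in; nothing more can be done
None
```

I pushed the tripped left-hand breaker (local y +54) up to on, left the other two on, and pressed the flap shut until the catch held; no tools were disturbed, and the job was handed in at about 15 s.

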